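# Reset the grinder's stop button and hold its bayonet lid at half twist

## Task

Reset the kitchen grinder's red mushroom stop: press it all the way down, let it spring up again, then turn its head clockwise as far as it goes. Then lower the black bayonet lid into the grinder's round mouth with its lugs in the two slots until its flange sits on the rim, and twist it clockwise to the half-way green marks, never so far that it nears the red marks where it clicks into lock. The lid is sprung, so finish holding it: keep gripping it there, with its pointers on the green marks; leave the other things where they stand.

Things in the scene. Friction and masses are not known exactly. Their poses are not given: they have to be found in the camera images.
- grinder: White appliance base, fixed, 150 (x) x 270 (y) x 60 mm high, z up, origin at the centre of its underside. On top: grey collar with the mouth (axis y = +70 mm, outside diameter 94, top at z = 90 mm) and a red mushroom stop (axis y = -70 mm). The untwisted lid lies along the grinder's x axis; clockwise from there is free, anticlockwise is blocked.
- mouth (a point): Centre of the mouth, on its axis, at the collar's top. The mouth is a 51 mm hole with two slots facing each other, 16 mm wide, reaching 37 mm from the axis along the grinder's +x and -x (white marks on the collar). Under the 10 mm thick rim runs a channel 20 mm deep for the lid's lugs.
- half_mark: Point on the mouth's axis at the channel's floor; its x axis points to the half-twist position, the middle of the green marks (each 18 degrees wide): the grinder's x axis turned 0.75 rad clockwise seen from above. Both ends of the lid count alike.
- driver (a joint): Turn of the sprung driver in the channel, rad: 0 at rest; the lid's lugs push it clockwise after about 0.1 rad of free travel. It pushes back with 0.05 N m at 0, 0.10 at half twist: let go, the lid turns back. Sprung rollers meet the lugs when the lid has turned about 0.95 rad; it locks behind them near 1.5 rad (red marks). A reading above 1.0 is too far.
- stop_top (a point): Centre of the top of the red mushroom head, 94 mm above the worktop when up. The head is 40 mm in diameter and 18 mm high, with about 10 mm free below it; grip it across its diameter from above.
- stop_press (a joint): Travel of the mushroom, m: 0 up, 0.008 all the way down. Spring: 2 N at the top, 6 N at the bottom; it springs up by itself when let go.
- stop_turn (a joint): Turn of the mushroom head, rad: grows clockwise seen from above, stop at 0.9; starts between 0 and 0.15; light friction (0.04 N m), stays where it is left.
- lid: Loose black lid, 150 g, upright; origin at the centre of its underside, z up, x along bar grip, lugs and white pointers (same both ways). Plug 46 mm wide, 20 high; two lugs at its foot 10 wide, 8 high, reaching 32.5 from the axis; flange 75 wide at z 20 to 26; bar grip 54 (x) x 14 (y) mm at z 26 to 56. Seated, the flange rests on the collar and the origin is 70 mm above the worktop.
- tin_beans: Bystander: short food tin, 76 mm diameter, 58 mm high; origin centre of underside. It and the lid may have swapped places.
- onion: Bystander: brown onion, 79 mm wide, 85 mm high; origin centre of underside.
- pepper_jar: Bystander: small jar with a black-green cap, 45 mm diameter, 105 mm high; origin centre of underside.
Mind the look-alikes: they are no part of the job. Leave any orange, pink or yellow look-alike of the lid alone.

How it is judged:
On the way, in this order (a step that is already met when the one before it is completed fails the run):
1. the mushroom is pressed down (at least 6.5 of its 8 mm) before its head is turned (value of joint stop_press above 0.0065 m and value of joint stop_turn below 0.4 rad), for 0.05 s.
2. the mushroom is up again and its head is turned clockwise to its stop (at least 0.75 of 0.9 rad) (value of joint stop_press below 0.003 m and value of joint stop_turn above 0.75 rad), for 0.1 s.
3. the lid sits in the mouth, lugs down the slots, not yet twisted (z of lid in the frame of grinder below 0.0745 m and horizontal distance between lid and mouth below 0.005 m and angle between the x axis of lid and the x axis of grinder, either way round below 0.35 rad), for 0.05 s.
At the end, for the whole second after the job is handed in: The lid is seated in the mouth (origin below 74.5 mm, within 5 mm of the axis, tilt under 0.1 rad), twisted to within 0.17 rad of the half-twist mark against the driver's spring, and held in the fingers (more than 3 N); the mushroom is up (within 3 mm) and its head turned more than 0.7 rad (angle between the x axis of lid and the x axis of half_mark, either way round below 0.17 rad and z of lid in the frame of grinder below 0.0745 m and horizontal distance between lid and mouth below 0.005 m and angle between lid's own z axis and vertical below 0.1 rad and value of joint driver between 0.35 and 0.85 rad and contact force between the fingers and lid above 3 N and value of joint stop_press below 0.003 m and value of joint stop_turn above 0.7 rad); the arm keeps its last pose, push and grip.
It fails at once if the lid is twisted on towards the lock (driver past 1.0 rad) (value of joint driver above 1 rad).
It fails at once if a bystander is moved by more than 30 mm (distance of any of tin_beans, onion, pepper_jar from where it was at the start of the episode above 0.03 m).
It also fails if it takes over 51 s, if anything falls off the work surface, if the arm or the gripper's body presses on something with over 40 N, if the wrist force passes 120 N, or if a joint passes its speed limit or range.

## Robot

A 6-joint arm with a two-finger parallel gripper is mounted at the origin on a cart in front of the work surface, level with it; the furniture and walls round the work are solid. World frame = base frame: x ahead of the robot, y to its left, z up, the work surface at z = 0. Lengths are in m, angles in rad, forces in N, time in s.
With the tool pointing down it reaches from about 0.25 to 0.775 m from the base axis. Payload 4 kg.
Tool frame: the origin (TCP) lies midway between the tips of the shut fingers; the grasp point (between the pads) lies 19 mm behind it (robot.tcp_to_grasp is the z of the grasp point in the tool frame, in m); z points along the fingers, y is the line along which they close (so a half turn about z gives the same grasp; the last joint's range is limited). The gripper opens to 94 mm and grips with 3 to 60 N. Pads are 16 mm wide; open, the fingers measure 119 mm over their backs; the gripper's body (75 mm by 177 mm) begins 78 mm behind the grasp point.
Start: joints at [-1.263, 0.087, 1.371, -0, 1.684, -0.103], TCP at [0.22, -0.504, 0.206] pointing down, gripper open.
Joint ranges: [-3.1, 3.1], [-0.76, 2.03], [0.27, 2.55], [-1.08, 4.22], [0.17, 2.65], [-2.57, 2.57]. Speed limits (rad/s): [2.79, 2.79, 3.14, 3.14, 3.14, 3.14].

## Interface

Orientations are given as [roll, pitch, yaw] about the fixed x, y, z axes, in that order (R = Rz(yaw) Ry(pitch) Rx(roll)).
In Python, from bench import robot gives the robot as it stands. The module is installed in compiled form; this text tells all that it offers.
- The arm moves only by the tool move_arm, never from a script. Its argument "motion" is one flat list of numbers, 7 for each row, row after row: the turn, a rotation vector about the tool's x, y, z in units of 45 degrees (1.0 is 45 degrees), then the shift along the tool's x, y, z in units of 100 mm (1.0 is 100 mm), then the opening, from 0 (shut) to 1 (fully open). A call has 1 to 12 rows; each row shifts and turns the commanded pose from where the row before left it, along the tool's axes as they then stand; what a row does not reach is not made up. A row lasts 1/12 s, in which the tool goes at most 41.7 mm and 7.16 degrees, less where a joint would pass 70% of its speed; a pose out of reach is approached as far as the arm can. A call with a number of a shift or a turn outside -1 to 1 is refused whole. A call with a gripper value outside its range is refused whole. The fingers move at their own pace and stop on an object; the grip force is fixed at half the most. Time passes only in rows, so rows that do not move let the fingers close. It gives the time, the measured TCP pose, the force, the opening and the grip force at its end, in the units of the state.
- robot.get_obs(): the state, without advancing time (a new reading comes with each control period).
- robot.snapshot(name): name is "scene" or "top" or "wrist"; returns the picture (400x640x3 uint8, red, green, blue); there is no depth.
- robot.get_calibration(name): a dict with "fx", "fy", "cx", "cy" (pixels), "R" (3x3) and "t" (3): a world point X has camera coordinates R X + t. Camera axes: x right, y down, z forward; pixel columns grow to the right and rows downward; lengths in m; the calibration is good to about 2 mm. The wrist camera is an equidistant fisheye: a pixel r from the principal point sees the ray r / f radians off the axis. A picture is of the moment at which its call begins: read the wrist's pose just before it. get_calibration takes no time and is no camera call; for the wrist camera it gives the pose at the moment of the call.
- robot.close_job(): hands the job in; it is judged then, once.
The state is a dict: "time": time; "joint_positions": joint angles; "qvel": joint speeds; "joint_torque": joint torques, N m; "tool_pos": TCP position; "ee_rot": TCP orientation; "wrist_force": force on the tool from outside, world axes, zero at the start; "wrist_torque": the same for the moment, N m; "width": finger opening in m; "finger_force": force on a finger pad.
Only numpy, scipy, OpenCV 4.12 (cv2) and the standard library are available. Lean on these libraries where they do the work, as an engineer would, in place of code of your own. Each camera call takes 0.05 s, during which the arm holds its last target. There are 200 camera calls.

## Working session

There is one attempt and no reset: what is moved stays moved. The work goes in short steps, Python scripts to look and compute and a tool call to move; the robot and the scene stay as the last step left them, time stands still between calls to the robot, and variables do not carry over. Pictures are saved under pics/ and viewed, at most 10 in all, crops included, and the job is handed in when it is done.

Besides the shell and the picture viewer there is one more tool, called in YAML: its name, and indented under it one key for each argument. move_arm: Moves the arm, as the interface text tells. Shifts and turns lie within -1 to 1; 1 stands for 100 mm of shift or 45 degrees of turn. Its arguments: {"type":"object","properties":{"motion":{"type":"array","items":{"type":"number"}}},"required":["motion"]}

```bash
mkdir -p pics
cat > h.py <<'E'
import numpy as np, cv2
from bench import robot
def snap(n,f):
    im=robot.snapshot(n); cv2.imwrite(f'pics/{f}.png',im[:,:,::-1]); return im
def ray(n,u,v,c=None):
    c=c or robot.get_calibration(n); R=np.array(c['R']);t=np.array(c['t'])
    x,y=(u-c['cx'])/c['fx'],(v-c['cy'])/c['fy']
    if n=='wrist':
        r=np.hypot(x,y); d=np.array([x/r*np.sin(r),y/r*np.sin(r),np.cos(r)]) if r>0 else np.array([0,0,1.])
    else: d=np.array([x,y,1.])
    return -R.T@t, R.T@d
def onz(n,u,v,z,c=None):
    o,d=ray(n,u,v,c); return o+d*(z-o[2])/d[2]
E
python3 - <<'E'
from h import *
a=snap('top','top1');b=snap('scene','scene1')
o=robot.get_obs();print(o['time'],o['tool_pos'],o['ee_rot'],o['width'],robot.tcp_to_grasp)
for n in('top','scene'):
    c=robot.get_calibration(n);print(n,c['fx'],-np.array(c['R']).T@np.array(c['t']))
E
```

```text
0.1 [ 0.21948191 -0.50378297  0.20442832] [-3.13966551e+00 -1.87866827e-04  4.10823795e-01] 0.0938322787645523 -0.0188
top 486.0479397224957 [0.36514067 0.27947299 1.4102607 ]
scene 437.69741921592384 [-0.40108998  0.31150188  1.06918487]
```

View pics/top1.png

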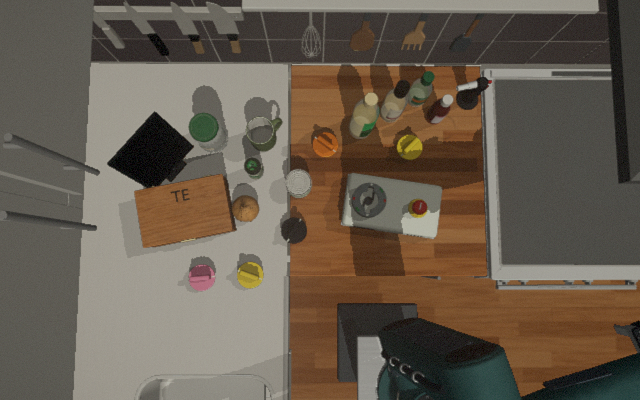

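View pics/scene1.png

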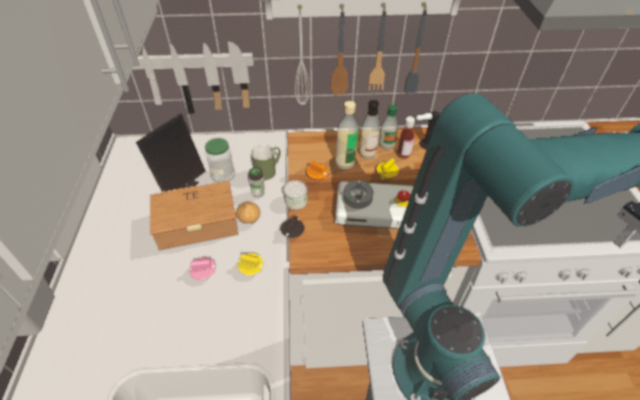

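Lid candidates in the top view: black (293,230), orange (325,144), yellow (410,147), yellow (250,275) and pink (202,277). The grey tin is at (299,183). By the description I choose the black one at (293,230). The grinder has its mouth at (368,200) and the red stop at (419,207). Next is a close crop to check.

Run:
```python
from h import *
a=cv2.imread('pics/top1.png')
cr=cv2.resize(a[165:255,270:450],None,fx=4.4,fy=4.4,interpolation=cv2.INTER_CUBIC)
cr=cv2.convertScaleAbs(cr,alpha=1.6,beta=20)
cv2.imwrite('pics/crop1.png',cr)
hsv=cv2.cvtColor(a,cv2.COLOR_BGR2HSV)
def info(m,x0,y0,x1,y1,z,name):
    mm=np.zeros_like(m);mm[y0:y1,x0:x1]=m[y0:y1,x0:x1]
    cs=max(cv2.findContours(mm,0,2)[0],key=cv2.contourArea)
    (c,s,an)=cv2.minAreaRect(cs);M=cv2.moments(cs);print(name,c,s,an,cv2.contourArea(cs),M['m10']/M['m00'],M['m01']/M['m00'],onz('top',*c,z).round(4))
    return cs
red=cv2.inRange(hsv,(0,150,60),(8,255,255))|cv2.inRange(hsv,(172,150,60),(180,255,255))
info(red,405,190,435,225,.094,'stop')
blk=cv2.inRange(hsv,(0,0,0),(180,255,55))
info(blk,275,210,312,250,.026,'lid')
wh=cv2.inRange(hsv,(0,0,95),(180,60,255))
wh=cv2.morphologyEx(wh,cv2.MORPH_CLOSE,np.ones((25,25)))
c=info(wh,335,165,450,245,.06,'base')
b=cv2.boxPoints(cv2.minAreaRect(c));P=[onz('top',*p,.06) for p in b];print(np.round(P,4).tolist())
```

```text
stop (419.0, 207.0) (12.0, 14.0) 90.0 131.5 419.211660329531 206.86818757921418 [ 0.5089 -0.0042  0.094 ]
lid (293.5, 230.0) (24.0, 23.0) 90.0 424.0 293.64661949685535 229.74803459119494 [0.4496 0.3409 0.026 ]
base (391.87774658203125, 205.48165893554688) (95.72903442382812, 53.10588073730469) 8.530765533447266 4738.0 392.43193330519205 205.08959476572394 [0.5167 0.0645 0.06  ]
[[0.4627, 0.2084, 0.06], [0.611, 0.1857, 0.06], [0.5714, -0.081, 0.06], [0.4235, -0.0552, 0.06]]
```

View pics/crop1.png

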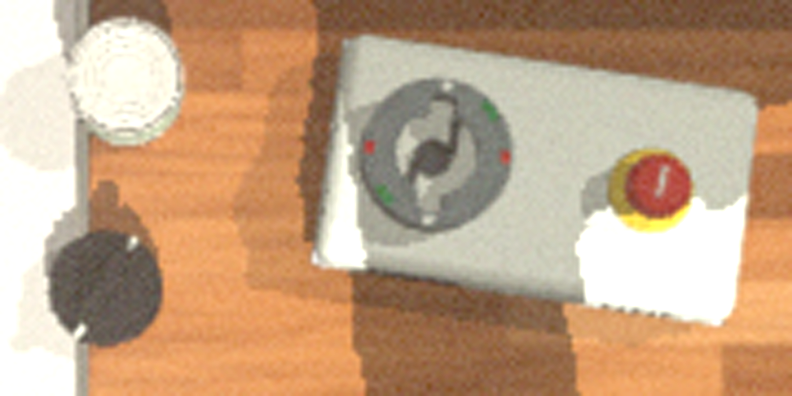

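The crop shows a black lid with white pointers at (133,242) and (80,333), giving a yaw of about -0.53. The collar's white marks are at (447,87) and (429,218), the green ones at (490,110) and (383,195), and the red stop at (658,185). The choice is confirmed. I'll move over the stop now.

move_arm:
  motion: [0, 0, 0, 0.32, -0.235, 0, 0.7, 0, 0, 0, 0.32, -0.235, 0, 0.7, 0, 0, 0, 0.32, -0.235, 0, 0.7, 0, 0, 0, 0.32, -0.235, 0, 0.7, 0, 0, 0, 0.32, -0.235, 0, 0.7, 0, 0, 0, 0.32, -0.235, 0, 0.7, 0, 0, 0, 0.32, -0.235, 0, 0.7, 0, 0, 0, 0.32, -0.235, 0, 0.7, 0, 0, 0, 0.32, -0.235, 0, 0.7, 0, 0, 0, 0.32, -0.235, 0, 0.7, 0, 0, 0, 0.32, -0.235, 0, 0.7, 0, 0, 0, 0.32, -0.235, 0, 0.7]

```text
time: 1.1
tool_pos: [0.4594, -0.0904, 0.2052]
ee_rot: [-3.142, 0.0, 0.411]
wrist_force: [0.4, -0.4, -0.1]
width: 0.0661
finger_force: 0.0
```

move_arm:
  motion: [0, 0, -0.155, 0, 0, 0, 0.7, 0, 0, -0.155, 0, 0, 0, 0.7, 0, 0, -0.155, 0, 0, 0, 0.7, 0, 0, -0.155, 0, 0, 0, 0.7, 0, 0, -0.155, 0, 0, 0, 0.7, 0, 0, -0.155, 0, 0, 0, 0.7, 0, 0, -0.155, 0, 0, 0, 0.7, 0, 0, -0.155, 0, 0, 0, 0.7, 0, 0, -0.155, 0, 0, 0, 0.7, 0, 0, 0, 0, 0, 0, 0.7]

```text
time: 1.93
tool_pos: [0.4588, -0.0923, 0.2049]
ee_rot: [-3.14, -0.0, 1.508]
wrist_force: [-0.2, -0.5, -1.2]
width: 0.0656
finger_force: 0.0
```

```bash
cat >> h.py <<'E'
from scipy.spatial.transform import Rotation as Ro
def to(pos,yaw=None):
    o=robot.get_obs();R=Ro.from_euler('xyz',o['ee_rot'])
    print('t',round(o['time'],2),'pos',np.round(o['tool_pos'],4),'rpy',np.round(o['ee_rot'],4),'q6',round(o['joint_positions'][5],2),'F',np.round(o['wrist_force'],1),'w',round(o['width'],4),'f',np.round(o['finger_force'],1))
    print('shift units now',(R.inv().apply(np.array(pos)-o['tool_pos'])/.1).round(3))
    if yaw is not None: print('turn z units',round(-((yaw-o['ee_rot'][2]+np.pi)%(2*np.pi)-np.pi)/(np.pi/4),3))
E
python3 - <<'E'
from h import *
to([.508,-.0045,.2],1.5)
c=robot.get_calibration('wrist');snap('wrist','w1');print(c)
R=np.array(c['R']);t=np.array(c['t'])
for n,p in dict(stop=[.508,-.0045,.094],mouth=[.527,.134,.09],lid=[.4496,.341,.026]).items():
    q=R@np.array(p)+t;th=np.arctan2(np.hypot(*q[:2]),q[2]);ph=np.arctan2(q[1],q[0]);print(n,c['cx']+c['fx']*th*np.cos(ph),c['cy']+c['fy']*th*np.sin(ph))
E
```

```text
t 1.93 pos [ 0.4588 -0.0923  0.2049] rpy [-3.1405e+00 -2.0000e-04  1.5083e+00] q6 -0.26 F [-0.2 -0.5 -1.2] w 0.0656 f 0.0
shift units now [0.907 0.437 0.049]
turn z units 0.011
{'fx': 309.70691628693146, 'fy': 309.70691628693146, 'cx': 319.21650328785097, 'cy': 201.79651032724587, 'R': array([[ 0.99804999, -0.06238013, -0.00222322],
       [-0.05955203, -0.9622649 ,  0.26551802],
       [-0.01870238, -0.26486786, -0.96410333]]), 't': array([-0.46256447, -0.08885095,  0.37459997])}
stop 367.1859107369695 105.01590963922585
mouth 375.1175754674936 -27.80707338290179
lid 293.0947249072302 -122.66213157448283
```

View pics/w1.png

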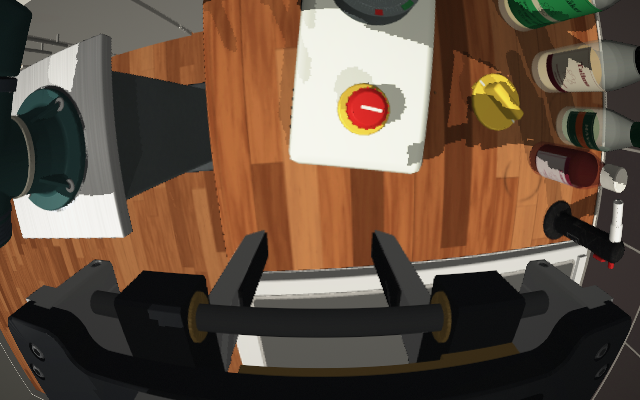

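The wrist view shows the red head at (367,107), against a predicted (367,105), so the estimate is good to about 1.5 mm. I'll move over it and descend.

move_arm:
  motion: [0, 0, 0, 0.3, 0.146, 0, 0.7, 0, 0, 0, 0.3, 0.146, 0, 0.7, 0, 0, 0, 0.3, 0.146, 0, 0.7, 0, 0, 0, 0, 0, 0, 0.7, 0, 0, 0, 0, 0, 0.3, 0.7, 0, 0, 0, 0, 0, 0.3, 0.7, 0, 0, 0, 0, 0, 0.3, 0.7, 0, 0, 0, 0, 0, 0.2, 0.7, 0, 0, 0, 0, 0, 0.16, 0.7, 0, 0, 0, 0, 0, 0, 0.7]

```text
time: 2.82
tool_pos: [0.5051, -0.0054, 0.0749]
ee_rot: [-3.133, -0.0, 1.504]
wrist_force: [-1.1, 0.5, -0.8]
width: 0.0657
finger_force: 0.0
```

Run:
```python
from h import *
to([.508,-.0055,.077],1.5)
```

```text
t 2.82 pos [ 0.5051 -0.0054  0.0749] rpy [-3.1326e+00 -1.0000e-04  1.5038e+00] q6 -0.06 F [-1.1  0.5 -0.8] w 0.0657 f 0.0
shift units now [ 0.001  0.029 -0.021]
turn z units 0.005
```

move_arm:
  motion: [0, 0, 0, 0, 0.03, -0.02, 0.7, 0, 0, 0, 0, 0, 0, 0, 0, 0, 0, 0, 0, 0, 0, 0, 0, 0, 0, 0, 0, 0, 0, 0, 0, 0, 0, 0, 0, 0, 0, 0, 0, 0, 0, 0, 0, 0, 0, 0, 0, 0, 0, 0, 0, 0, 0, 0, 0]

```text
invalid input
```

move_arm:
  motion: [0, 0, 0, 0, 0.03, -0.02, 0.7, 0, 0, 0, 0, 0, 0, 0, 0, 0, 0, 0, 0, 0, 0, 0, 0, 0, 0, 0, 0, 0, 0, 0, 0, 0, 0, 0, 0, 0, 0, 0, 0, 0, 0, 0, 0, 0, 0, 0, 0, 0, 0, 0, 0, 0, 0, 0, 0, 0]

```text
time: 3.48
tool_pos: [0.5098, -0.0055, 0.0814]
ee_rot: [-3.138, 0.0, 1.506]
wrist_force: [-5.4, -0.8, 2.6]
width: 0.0385
finger_force: 30.0
```

move_arm:
  motion: [0, 0, 0, 0, 0, 0.03, 0, 0, 0, 0, 0, 0, 0.03, 0, 0, 0, 0, 0, 0, 0.03, 0, 0, 0, 0, 0, 0, 0.01, 0, 0, 0, 0, 0, 0, 0, 0]

```text
time: 3.9
tool_pos: [0.5099, -0.0056, 0.0746]
ee_rot: [-3.139, 0.001, 1.507]
wrist_force: [-11.2, 0.4, 16.2]
width: 0.0381
finger_force: 30.0
```

move_arm:
  motion: [0, 0, 0, 0, 0, 0.03, 0, 0, 0, 0, 0, 0, 0.02, 0, 0, 0, 0, 0, 0, 0, 0]

```text
time: 4.15
tool_pos: [0.51, -0.0056, 0.0742]
ee_rot: [-3.14, 0.001, 1.507]
wrist_force: [-19.4, 1.1, 33.9]
width: 0.0382
finger_force: 30.0
```

Run:
```python
from h import *
to([.508,-.0055,.077],1.5)
snap('wrist','w2')
```

```text
t 4.15 pos [ 0.51   -0.0056  0.0742] rpy [-3.1398e+00  9.0000e-04  1.5067e+00] q6 -0.06 F [-19.4   1.1  33.9] w 0.0382 f 30.0
shift units now [-0.001 -0.02  -0.028]
turn z units 0.009
```

View pics/w2.png

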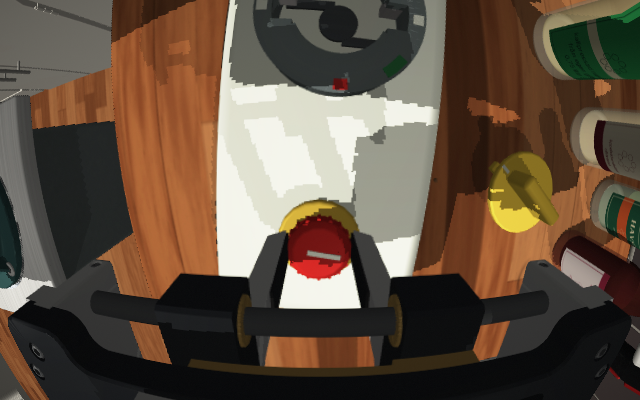

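The head is down against its stop: Fz jumped to 34 N with almost no further travel. In the picture it sits low over the yellow ring at (320,245). Next I let it rise and check.

move_arm:
  motion: [0, 0, 0, 0, 0, -0.05, 0, 0, 0, 0, 0, 0, -0.05, 0, 0, 0, 0, 0, 0, -0.05, 0, 0, 0, 0, 0, 0, -0.01, 0, 0, 0, 0, 0, 0, 0, 0, 0, 0, 0, 0, 0, 0, 0]

```text
time: 4.7
tool_pos: [0.5098, -0.0055, 0.0824]
ee_rot: [-3.138, 0.0, 1.506]
wrist_force: [-5.4, 0.5, 0.7]
width: 0.0384
finger_force: 30.0
```

move_arm:
  motion: [0, 0, 0.15, 0, 0, 0, 0, 0, 0, 0.15, 0, 0, 0, 0, 0, 0, 0.15, 0, 0, 0, 0, 0, 0, 0.15, 0, 0, 0, 0, 0, 0, 0.15, 0, 0, 0, 0, 0, 0, 0.15, 0, 0, 0, 0, 0, 0, 0.15, 0, 0, 0, 0, 0, 0, 0.1, 0, 0, 0, 0, 0, 0, 0, 0, 0, 0, 0, 0, 0, 0, 0, 0, 0, 0]

```text
time: 5.53
tool_pos: [0.5115, -0.0057, 0.0828]
ee_rot: [3.141, 0.0, 0.605]
wrist_force: [-1.4, -1.4, 2.1]
width: 0.0381
finger_force: 30.0
```

Run:
```python
from h import *
to([.508,-.0055,.077],1.5)
print(robot.get_obs()['wrist_torque'])
```

```text
t 5.53 pos [ 0.5115 -0.0057  0.0828] rpy [3.1411e+00 2.0000e-04 6.0540e-01] q6 0.84 F [-1.4 -1.4  2.1] w 0.0381 f 30.0
shift units now [-0.028 -0.022  0.058]
turn z units -1.139
[-0.11363937  0.40650889  0.15482137]
```

move_arm:
  motion: [0, 0, 0.08, 0, 0, -0.01, 0, 0, 0, 0, 0, 0, 0, 0, 0, 0, 0, 0, 0, 0, 0]

```text
time: 5.78
tool_pos: [0.5117, -0.0058, 0.0832]
ee_rot: [3.141, -0.0, 0.542]
wrist_force: [-0.1, -0.5, -1.1]
width: 0.0384
finger_force: 30.0
```

Run:
```python
from h import *
to([.508,-.0055,.077],1.5)
print(robot.get_obs()['wrist_torque'])
```

```text
t 5.78 pos [ 0.5117 -0.0058  0.0832] rpy [ 3.1411 -0.      0.5422] q6 0.91 F [-0.1 -0.5 -1.1] w 0.0384 f 30.0
shift units now [-0.03  -0.022  0.062]
turn z units -1.22
[-0.25302714  0.07426384 -0.02012694]
```

move_arm:
  motion: [0, 0, 0, 0, 0, 0, 0.7, 0, 0, 0, 0, 0, 0, 0.7, 0, 0, 0, 0, 0, 0, 0.7, 0, 0, 0, 0, 0, -0.2, 0.7, 0, 0, 0, 0, 0, -0.35, 0.7, 0, 0, 0, 0, 0, -0.35, 0.7, 0, 0, 0, 0, 0, -0.35, 0.7, 0, 0, 0, 0, 0, 0, 0.7]

```text
time: 6.45
tool_pos: [0.5156, -0.0058, 0.2176]
ee_rot: [3.132, -0.013, 0.541]
wrist_force: [0.8, 0.2, 0.8]
width: 0.0657
finger_force: 0.0
```

Run:
```python
from h import *
to([.4496,.341,.2],2.615)
c=robot.get_calibration('wrist');im=snap('wrist','w3')
def line(path,c,box=None):
    a=cv2.imread(path);hsv=cv2.cvtColor(a,cv2.COLOR_BGR2HSV)
    red=cv2.inRange(hsv,(0,150,60),(8,255,255))|cv2.inRange(hsv,(172,150,60),(180,255,255))
    # candidates: near predicted stop pixel
    R=np.array(c['R']);t=np.array(c['t']);q=R@np.array([.51,-.0055,.094])+t
    th=np.arctan2(np.hypot(*q[:2]),q[2]);ph=np.arctan2(q[1],q[0]);u,v=c['cx']+c['fx']*th*np.cos(ph),c['cy']+c['fy']*th*np.sin(ph)
    print('pred',u,v)
    m=np.zeros_like(red);u,v=int(u),int(v);y0=max(v-50,0);m[y0:v+50,u-50:u+50]=red[y0:v+50,u-50:u+50]
    hull=cv2.convexHull(np.vstack([k for k in cv2.findContours(m,0,2)[0] if cv2.contourArea(k)>100]))
    hm=np.zeros_like(m);cv2.fillPoly(hm,[hull],255);hm=cv2.erode(hm,np.ones((9,9)))
    w=cv2.inRange(hsv,(0,0,80),(180,130,255))&hm
    pts=np.argwhere(w)[:,::-1].astype(float);P=np.array([onz('wrist',*p,.094,c)[:2] for p in pts])
    print(len(P),P.mean(0));U=np.linalg.svd(P-P.mean(0))[2][0];print('angle',np.arctan2(U[1],U[0]))
line('pics/w3.png',c)
c1={'fx': 309.70691628693146, 'fy': 309.70691628693146, 'cx': 319.21650328785097, 'cy': 201.79651032724587, 'R': np.array([[ 0.99804999, -0.06238013, -0.00222322],
       [-0.05955203, -0.9622649 ,  0.26551802],
       [-0.01870238, -0.26486786, -0.96410333]]), 't': np.array([-0.46256447, -0.08885095,  0.37459997])}
line('pics/w1.png',c1)
```

```text
t 6.45 pos [ 0.5156 -0.0058  0.2176] rpy [ 3.1319 -0.013   0.5412] q6 0.91 F [0.8 0.2 0.8] w 0.0657 f 0.0
shift units now [ 1.219 -3.314  0.16 ]
turn z units -2.64
pred 315.35331539349727 201.404534675572
66 [ 0.51020486 -0.0094151 ]
angle -1.002131122627855
pred 369.3586999410443 106.01110149722008
87 [ 0.51172917 -0.0077901 ]
angle -0.2630550830409868
```

The white stripe on the head has turned from -0.26 to -1.00. That puts the head at about 0.85 rad, against its stop. Next is the lid.

move_arm:
  motion: [0, 0, 0, 0.135, -0.366, 0, 0.7, 0, 0, 0, 0.135, -0.366, 0, 0.7, 0, 0, 0, 0.135, -0.366, 0, 0.7, 0, 0, 0, 0.135, -0.366, 0, 0.7, 0, 0, 0, 0.135, -0.366, 0, 0.7, 0, 0, 0, 0.135, -0.366, 0, 0.7, 0, 0, 0, 0.135, -0.366, 0, 0.7, 0, 0, -0.15, 0, 0, 0, 0.7, 0, 0, -0.15, 0, 0, 0, 0.7, 0, 0, -0.15, 0, 0, 0, 0.7, 0, 0, -0.15, 0, 0, 0, 0.7, 0, 0, -0.15, 0, 0, 0, 0.7]

```text
time: 7.5
tool_pos: [0.4601, 0.2629, 0.2066]
ee_rot: [-3.14, 0.002, 1.136]
wrist_force: [-0.5, -0.3, -0.0]
width: 0.0658
finger_force: 0.0
```

move_arm:
  motion: [0, 0, -0.155, 0, 0, 0, 0.7, 0, 0, -0.155, 0, 0, 0, 0.7, 0, 0, -0.155, 0, 0, 0, 0.7, 0, 0, -0.155, 0, 0, 0, 0.7, 0, 0, -0.155, 0, 0, 0, 0.7, 0, 0, -0.155, 0, 0, 0, 0.7, 0, 0, -0.155, 0, 0, 0, 0.7, 0, 0, -0.155, 0, 0, 0, 0.7, 0, 0, -0.155, 0, 0, 0, 0.7, 0, 0, -0.155, 0, 0, 0, 0.7, 0, 0, -0.155, 0, 0, 0, 0.7, 0, 0, -0.155, 0, 0, 0, 0.7]

```text
time: 8.5
tool_pos: [0.4602, 0.2626, 0.2067]
ee_rot: [-3.14, -0.002, 2.597]
wrist_force: [-0.2, 0.4, -1.1]
width: 0.0656
finger_force: 0.0
```

Run:
```python
from h import *
to([.4496,.341,.2],2.615)
c=robot.get_calibration('wrist');im=snap('wrist','w4')
np.save('c4.npy',c,allow_pickle=True)
R=np.array(c['R']);t=np.array(c['t'])
for n,p in dict(stop=[.508,-.0045,.094],mouth=[.527,.134,.09],lid=[.4496,.341,.026]).items():
    q=R@np.array(p)+t;th=np.arctan2(np.hypot(*q[:2]),q[2]);ph=np.arctan2(q[1],q[0]);print(n,c['cx']+c['fx']*th*np.cos(ph),c['cy']+c['fy']*th*np.sin(ph))
```

```text
t 8.5 pos [0.4602 0.2626 0.2067] rpy [-3.1396e+00 -1.7000e-03  2.5967e+00] q6 -0.61 F [-0.2  0.4 -1.1] w 0.0656 f 0.0
shift units now [0.497 0.616 0.066]
turn z units -0.023
stop 165.23604572212997 331.2161241183352
mouth 254.17608277577284 302.8497076209139
lid 372.6225502606899 143.77252627316318
```

View pics/w4.png

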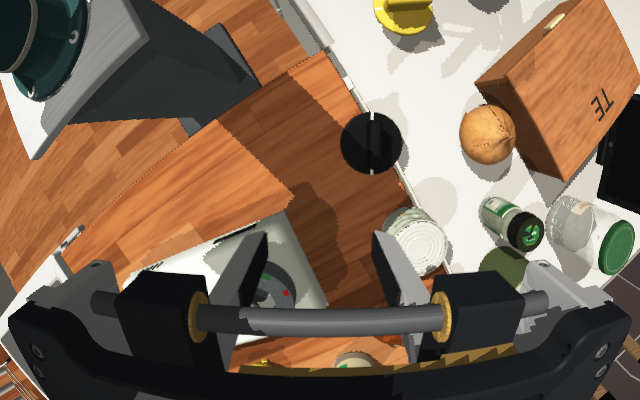

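The lid's flange is centred at (371,143), with pointers at (372,115) and (372,173). The prediction was (372.6,143.8). I'll refine position and yaw numerically.

Run:
```python
from h import *
c=np.load('c4.npy',allow_pickle=True).item()
a=cv2.imread('pics/w4.png');g=a.max(2)
m=np.zeros_like(g);m[105:185,330:410]=cv2.inRange(g,0,45)[105:185,330:410]
cs=max(cv2.findContours(m,0,2)[0],key=cv2.contourArea);h=cv2.convexHull(cs)
print(cv2.minEnclosingCircle(h),cv2.fitEllipse(h))
P=np.array([onz('wrist',*p[0],.026,c)[:2] for p in h]);
A=np.c_[2*P,np.ones(len(P))];s=np.linalg.lstsq(A,(P**2).sum(1),rcond=None)[0];print('centre',s[:2],'r',np.sqrt(s[2]+s[0]**2+s[1]**2))
hm=np.zeros_like(g);cv2.fillPoly(hm,[h],255);hm=cv2.dilate(hm,np.ones((3,3)))
w=cv2.inRange(g,110,255);w[:]=w&hm
for y0,y1 in((105,130),(160,185)):
    q=np.argwhere(w[y0:y1,364:381]);print(len(q),q.mean(0)+[y0,364]); 
    y,x=q.mean(0)+[y0,364];p=onz('wrist',x,y,.026,c);print(p)
    if y0==105:p0=p
d=p-p0;print('yaw',np.arctan2(d[1],d[0]))
```

```text
((370.746826171875, 142.8270721435547), 30.876623153686523) ((370.78570556640625, 142.92588806152344), (61.07459259033203, 61.211299896240234), 5.2390851974487305)
centre [0.44816832 0.33995845] r 0.03627281067462895
45 [114.33333333 372.24444444]
[0.41950829 0.35795989 0.026     ]
15 [172. 371.]
[0.47784753 0.32274812 0.026     ]
yaw -0.543039827734496
```

move_arm:
  motion: [0, 0, 0, 0.252, 0.3, 0, 0.5, 0, 0, 0, 0.252, 0.3, 0, 0.5, 0, 0, 0, 0, 0, 0, 0.5, 0, 0, 0, 0, 0, 0.3, 0.5, 0, 0, 0, 0, 0, 0.3, 0.5, 0, 0, 0, 0, 0, 0.3, 0.5, 0, 0, 0, 0, 0, 0.3, 0.5, 0, 0, 0, 0, 0, 0, 0.5, 0, 0, 0, 0, 0, 0, 0.5]

```text
time: 9.3
tool_pos: [0.4476, 0.3391, 0.0859]
ee_rot: [-3.136, -0.003, 2.589]
wrist_force: [1.3, -0.2, 0.2]
width: 0.0468
finger_force: 0.0
```

Run:
```python
from h import *
to([.4482,.340,.032],2.599)
```

```text
t 9.3 pos [0.4476 0.3391 0.0859] rpy [-3.1361e+00 -2.7000e-03  2.5891e+00] q6 -0.47 F [ 1.3 -0.2  0.2] w 0.0468 f 0.0
shift units now [-0.002  0.014  0.539]
turn z units -0.013
```

move_arm:
  motion: [0, 0, -0.01, 0, 0.01, 0.2, 0.5, 0, 0, 0, 0, 0, 0.2, 0.5, 0, 0, 0, 0, 0, 0.13, 0.5, 0, 0, 0, 0, 0, 0, 0.5, 0, 0, 0, 0, 0, 0, 0.5, 0, 0, 0, 0, 0, 0, 0, 0, 0, 0, 0, 0, 0, 0, 0, 0, 0, 0, 0, 0, 0, 0, 0, 0, 0, 0, 0, 0, 0, 0, 0, 0, 0, 0, 0]

```text
time: 10.13
tool_pos: [0.4501, 0.3413, 0.0362]
ee_rot: [3.141, 0.001, 2.598]
wrist_force: [-0.6, -0.7, -0.5]
width: 0.0171
finger_force: 0.0
```

Run:
```python
from h import *
to([.4482,.340,.032],2.599)
```

```text
t 10.13 pos [0.4501 0.3413 0.0362] rpy [3.1406e+00 6.0000e-04 2.5981e+00] q6 -0.48 F [-0.6 -0.7 -0.5] w 0.0171 f 0.0
shift units now [ 0.01  -0.021  0.042]
turn z units -0.001
```

move_arm:
  motion: [0, 0, 0, 0, 0, 0, 0, 0, 0, 0, 0, 0, 0, 0, 0, 0, 0, 0, 0, 0, 0, 0, 0, 0, 0, 0, 0, 0]

```text
time: 10.47
tool_pos: [0.4499, 0.341, 0.0358]
ee_rot: [-3.142, 0.0, 2.598]
wrist_force: [-0.7, -1.2, 3.5]
width: 0.0135
finger_force: 30.0
```

Run:
```python
from h import *
to([.4482,.340,.032],2.599)
a=cv2.imread('pics/top1.png')
# mouth centre from collar in top view: white marks + base geometry
y=-.148
cr=lambda u,v:onz('top',270+u/4.4-.4,165+v/4.4-.4,.09)
print('marks mid',(cr(447,87)+cr(429,218))/2,'green mid',(cr(490,110)+cr(383,195))/2,'red',(cr(370,147)+cr(505,157))/2)
```

```text
t 10.47 pos [0.4499 0.341  0.0358] rpy [-3.1415e+00  3.0000e-04  2.5982e+00] q6 -0.48 F [-0.7 -1.2  3.5] w 0.0135 f 30.0
shift units now [ 0.009 -0.017  0.038]
turn z units -0.001
marks mid [0.53048431 0.13146109 0.09      ] green mid [0.53041003 0.13233339 0.09      ] red [0.53065837 0.13178279 0.09      ]
```

move_arm:
  motion: [0, 0, 0, 0, 0, -0.1, 0, 0, 0, 0, 0, 0, -0.3, 0, 0, 0, 0, 0, 0, -0.35, 0, 0, 0, 0, 0, 0, -0.35, 0, 0, 0, 0, 0, 0, -0.35, 0, 0, 0, 0, 0, 0, -0.35, 0, 0, 0, 0, 0, 0, 0, 0]

```text
time: 11.05
tool_pos: [0.4528, 0.3431, 0.2249]
ee_rot: [3.128, 0.007, 2.598]
wrist_force: [0.7, 0.5, 0.2]
width: 0.0135
finger_force: 30.0
```

move_arm:
  motion: [0, 0, 0, -0.338, -0.145, 0, 0, 0, 0, 0, -0.338, -0.145, 0, 0, 0, 0, 0, -0.338, -0.145, 0, 0, 0, 0, 0, -0.338, -0.145, 0, 0, 0, 0, 0, -0.338, -0.145, 0, 0, 0, 0, 0, -0.338, -0.145, 0, 0, 0, 0, 0, -0.338, -0.145, 0, 0, 0, 0, -0.126, 0, 0, 0, 0, 0, 0, -0.126, 0, 0, 0, 0, 0, 0, -0.126, 0, 0, 0, 0, 0, 0, -0.126, 0, 0, 0, 0, 0, 0, 0, 0, 0, 0, 0]

```text
time: 12.05
tool_pos: [0.5995, 0.1317, 0.214]
ee_rot: [-3.141, -0.002, 2.995]
wrist_force: [1.2, -0.3, -2.5]
width: 0.0139
finger_force: 30.0
```

Run:
```python
from h import *
to([.5305,.132,.2],2.994)
c=robot.get_calibration('wrist');im=snap('wrist','w5')
np.save('c5.npy',c,allow_pickle=True)
R=np.array(c['R']);t=np.array(c['t'])
for n,p in dict(stop=[.508,-.0045,.094],mouth=[.5305,.132,.09]).items():
    q=R@np.array(p)+t;th=np.arctan2(np.hypot(*q[:2]),q[2]);ph=np.arctan2(q[1],q[0]);print(n,c['cx']+c['fx']*th*np.cos(ph),c['cy']+c['fy']*th*np.sin(ph))
```

```text
t 12.05 pos [0.5995 0.1317 0.214 ] rpy [-3.1411e+00 -2.2000e-03  2.9952e+00] q6 -1.3 F [ 1.2 -0.3 -2.5] w 0.0139 f 30.0
shift units now [ 0.683 -0.098  0.141]
turn z units 0.002
stop 175.71317532931778 131.8024675632717
mouth 309.278162309512 128.73993639181106
```

View pics/w5.png

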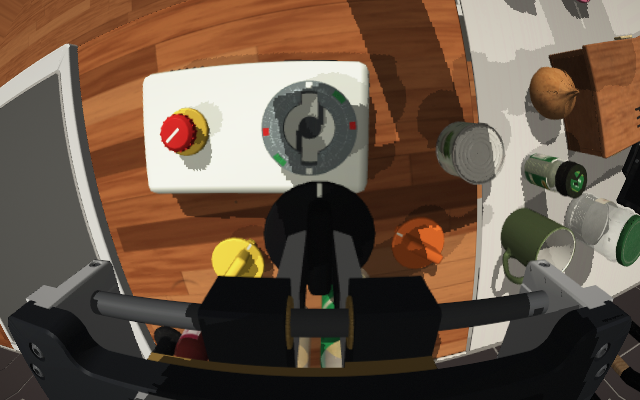

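The wrist view shows the lid held with its front pointer at (320,190). The mouth is in full view: red marks at (265,132) and (352,126), green at (339,99) and (279,159), and white at (309,85). Next I'll locate the mouth and the lid numerically.

Run:
```python
from h import *
c=np.load('c5.npy',allow_pickle=True).item()
a=cv2.imread('pics/w5.png');hsv=cv2.cvtColor(a,cv2.COLOR_BGR2HSV)
red=cv2.inRange(hsv,(0,120,60),(10,255,255))|cv2.inRange(hsv,(170,120,60),(180,255,255))
gr=cv2.inRange(hsv,(45,100,40),(85,255,255));wh=cv2.inRange(hsv,(0,0,190),(180,50,255))
def mk(m,x,y,z=.09,r=9):
    q=np.argwhere(m[y-r:y+r,x-r:x+r]);v,u=q.mean(0)+[y-r,x-r];p=onz('wrist',u,v,z,c);print(len(q),round(u,1),round(v,1),p.round(4));return p
for m,(p,q) in ((red,((265,132),(352,126))),(gr,((339,99),(279,159)))):
    A=mk(m,*p);B=mk(m,*q);d=A-B;print('mid',(A+B)/2,'ang',np.arctan2(d[1],d[0]),'L',np.hypot(*d[:2]))
W=mk(wh,309,85)
P=mk(wh,320,190,.204);o=robot.get_obs();tp=np.array(o['tool_pos']);print('pointer rel tcp',(P-tp).round(4),np.hypot(*(P-tp)[:2]),'ang',np.arctan2(*(P-tp)[1::-1]))
# flange visible front arc, circle fit
g=a.max(2);arc=[]
for ang in list(range(200,262,4))+list(range(280,340,4)):
    for r in range(75,30,-1):
        u,v=320+r*np.cos(np.radians(ang)),238+r*np.sin(np.radians(ang))
        if g[int(round(v)),int(round(u))]<40: arc.append(onz('wrist',u,v,.204,c)[:2]);break
S=np.array(arc)
from scipy.optimize import least_squares
f=least_squares(lambda x:np.hypot(*(S-x).T)-.0375,tp[:2],loss='soft_l1',f_scale=.001);print('lid centre',f.x,'rel',f.x-tp[:2],np.abs(f.fun).mean())
```

```text
47 265.4 131.4 [0.5262 0.0891 0.09  ]
48 352.4 125.3 [0.533  0.1739 0.09  ]
mid [0.52957296 0.13151123 0.09      ] ang -1.6510757541068406 L 0.08509244031680316
80 338.4 96.3 [0.5031 0.1645 0.09  ]
78 279.3 159.4 [0.5558 0.0981 0.09  ]
mid [0.5294631  0.13130568 0.09      ] ang 2.2422116588167524 L 0.08474922002468509
120 308.3 79.6 [0.4826 0.1382 0.09  ]
0 nan nan [0.5741 0.1356 0.204 ]
pointer rel tcp [-0.0254  0.0038 -0.0102] 0.025690861177757752 ang 2.9917801603714307
lid centre [0.59854312 0.13213041] rel [-0.00094963  0.00034159] 0.0006878352277699707<stdin>:7: RuntimeWarning: Mean of empty slice.
  ret = um.true_divide(
```

move_arm:
  motion: [0, 0, 0, 0.34, -0.053, 0, 0, 0, 0, 0, 0.34, -0.053, 0, 0, 0, 0, 0, 0, 0, 0.25, 0, 0, 0, 0, 0, 0, 0.25, 0, 0, 0, 0, 0, 0, 0.25, 0, 0, 0, 0, 0, 0, 0, 0, 0, 0, 0, 0, 0, 0, 0, 0, 0, 0, 0, 0, 0, 0]

```text
time: 12.77
tool_pos: [0.5317, 0.1315, 0.1417]
ee_rot: [3.141, 0.002, 2.993]
wrist_force: [-0.4, 0.2, -1.2]
width: 0.0135
finger_force: 30.0
```

Run:
```python
from h import *
to([.5308,.1312,.1058],2.992)
```

```text
t 12.77 pos [0.5317 0.1315 0.1417] rpy [3.1412e+00 1.6000e-03 2.9930e+00] q6 -1.28 F [-0.4  0.2 -1.2] w 0.0135 f 30.0
shift units now [ 0.009 -0.005  0.359]
turn z units 0.001
```

Aligned to within 1 mm. I'll apply a small correction and lower gently.

move_arm:
  motion: [0, 0, 0, 0.009, -0.005, 0.06, 0, 0, 0, 0, 0, 0, 0.06, 0, 0, 0, 0, 0, 0, 0.05, 0, 0, 0, 0, 0, 0, 0.05, 0, 0, 0, 0, 0, 0, 0.05, 0, 0, 0, 0, 0, 0, 0, 0]

```text
time: 13.27
tool_pos: [0.5292, 0.1309, 0.1119]
ee_rot: [-3.141, -0.003, 2.994]
wrist_force: [-0.3, 0.5, -2.1]
width: 0.0136
finger_force: 30.0
```

move_arm:
  motion: [0, 0, 0, 0, 0, 0.03, 0, 0, 0, 0, 0, 0, 0.03, 0, 0, 0, 0, 0, 0, 0.02, 0, 0, 0, 0, 0, 0, 0, 0, 0, 0, 0, 0, 0, 0, 0]

```text
time: 13.68
tool_pos: [0.5302, 0.131, 0.1058]
ee_rot: [3.142, 0.001, 2.994]
wrist_force: [-0.2, -0.6, -0.1]
width: 0.0138
finger_force: 30.0
```

Run:
```python
from h import *
to([.5308,.1312,.1058],2.992)
print(robot.get_obs()['wrist_torque'])
```

```text
t 13.68 pos [0.5302 0.131  0.1058] rpy [3.1415e+00 6.0000e-04 2.9940e+00] q6 -1.28 F [-0.2 -0.6 -0.1] w 0.0138 f 30.0
shift units now [-0.005  0.002  0.   ]
turn z units 0.002
[ 0.0397129  -0.07205326  0.01539534]
```

move_arm:
  motion: [0, 0, 0, 0, 0, 0.015, 0, 0, 0, 0, 0, 0, 0.01, 0, 0, 0, 0, 0, 0, 0, 0]

```text
time: 13.93
tool_pos: [0.5303, 0.131, 0.1057]
ee_rot: [3.141, 0.002, 2.994]
wrist_force: [-4.2, -2.6, 9.0]
width: 0.0134
finger_force: 30.0
```

It is seated: 9 N of contact at the expected height. Now the twist.

move_arm:
  motion: [0, 0, 0.11, 0, 0, 0, 0, 0, 0, 0.11, 0, 0, 0, 0, 0, 0, 0.11, 0, 0, 0, 0, 0, 0, 0.11, 0, 0, 0, 0, 0, 0, 0.11, 0, 0, 0, 0, 0, 0, 0.11, 0, 0, 0, 0, 0, 0, 0.11, 0, 0, 0, 0, 0, 0, 0.11, 0, 0, 0, 0, 0, 0, 0, 0, 0, 0, 0, 0, 0, 0, 0, 0, 0, 0]

```text
time: 14.77
tool_pos: [0.5309, 0.1309, 0.1057]
ee_rot: [3.139, 0.002, 2.303]
wrist_force: [-2.6, -1.8, 7.9]
width: 0.0142
finger_force: 30.0
```

Run:
```python
from h import *
to([.5308,.1312,.1058],2.242)
print(robot.get_obs()['wrist_torque'])
```

```text
t 14.77 pos [0.5309 0.1309 0.1057] rpy [3.1393e+00 2.3000e-03 2.3025e+00] q6 -0.59 F [-2.6 -1.8  7.9] w 0.0142 f 30.0
shift units now [ 0.003  0.001 -0.001]
turn z units 0.077
[-0.12509347  0.3743698  -0.05336608]
```

move_arm:
  motion: [0, 0, 0.08, 0, 0, 0, 0, 0, 0, 0, 0, 0, 0, 0, 0, 0, 0, 0, 0, 0, 0]

```text
time: 15.02
tool_pos: [0.5309, 0.1309, 0.1057]
ee_rot: [3.139, 0.002, 2.24]
wrist_force: [-2.6, -1.3, 8.7]
width: 0.0136
finger_force: 30.0
```

Run:
```python
from h import *
to([.5308,.1312,.1058],2.242)
c=robot.get_calibration('wrist');np.save('c6.npy',c,allow_pickle=True)
im=snap('wrist','w6')
cv2.imwrite('pics/w6c.png',cv2.resize(im[100:300,200:440,::-1],None,fx=3,fy=3))
```

```text
t 15.02 pos [0.5309 0.1309 0.1057] rpy [3.1392e+00 2.2000e-03 2.2401e+00] q6 -0.53 F [-2.6 -1.3  8.7] w 0.0136 f 30.0
shift units now [ 0.003  0.001 -0.001]
turn z units -0.002
```

View pics/w6c.png

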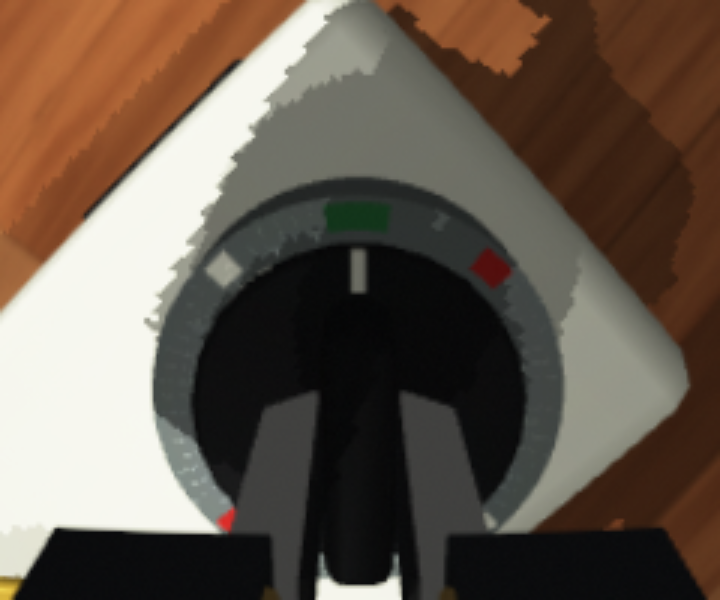

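The white pointer at (358,270) sits right under the middle of the green mark at (358,216). The flange is on the rim and the grip holds at 30 N, so I'm handing in.

```bash
python3 -c "
from bench import robot
print(robot.close_job())"
```

```text
the job is handed in; nothing more can be done
None
```

I handed the job in at about 15 s. The stop was pressed down, released and turned to about 0.85 rad by camera estimate. The lid is seated and held at 30 N with its pointer on the green mark. The interface gave no verdict.

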